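# Pack the receiver kit into the carry tray

## Robot

A 6-joint arm with a two-finger parallel gripper is mounted at the origin on a cart in front of the work surface, level with it; the furniture and walls round the work are solid. World frame = base frame: x ahead of the robot, y to its left, z up, the work surface at z = 0. Lengths are in m, angles in rad, forces in N, time in s.
With the tool pointing down it reaches from about 0.25 to 0.8 m from the base axis. Payload 8.5 kg.
Tool frame: the origin (TCP) lies on the centre line of the jaws, within the pads' length; the fingertips stand 22 mm ahead of it and the grasp point (between the pads) lies 3 mm ahead of it (ctrl.tip_extent is the distance from the TCP to the fingertips, in m); z points along the fingers, y is the line along which they close (so a half turn about z gives the same grasp; the last joint's range is limited). The gripper opens to 85 mm and grips with 20 to 120 N. Pads are 22 mm wide; open, the fingers measure 114 mm over their backs; the gripper's body (76 mm by 85 mm) begins 54 mm behind the grasp point. The pads swing forward as they close: fully open they stand 13 mm farther back than shut.
Start: joints at [-1.211, 0.238, -0.013, 1.319, 0, 1.571], TCP at [0.185, -0.491, 0.253] pointing down, gripper open.
Joint ranges: [-2.66, 2.66], [-1.03, 1.9], [-1.14, 1.46], [-1.82, 2.27], [-1.45, 1.34], [-3.14, 3.14]. Speed limits (rad/s): [2.22, 2.22, 2.79, 3.14, 3.14, 3.14].

## Interface

Orientations are given as a 3x3 rotation matrix whose columns are the frame's x, y, z axes.
In Python, from workcell import ctrl gives the robot as it stands. The module is installed in compiled form; this text tells all that it offers. Calls block until the motion is done:
- ctrl.reach(position, orientation): joint-space move of the TCP to a pose.
- ctrl.move_l(position, rot=None, max_speed=0.15, contact_N=None): straight line of the TCP; rot=None keeps the orientation; max_speed is the mean speed in m/s. With contact_N (N) it stops when the force on the tool has changed by that much, and returns True; else False.
- ctrl.move_j(angles): joint-space move.
- ctrl.command_gripper(opening, effort=None): finger opening in m; effort is the grip in N (None keeps the last); returns when the fingers have stopped.
- ctrl.sleep(seconds).
- ctrl.solve_ik(position, orientation): joint angles nearest the present ones, or None.
- ctrl.sense(): the state.
- ctrl.grab_frame(name): name is "scene" or "top" or "wrist"; returns (picture, depth): 400x640x3 uint8, red, green, blue; 400x640 float32, m along the optical axis (not along the pixel's ray), 0 where there is no reading.
- ctrl.get_calibration(name): a dict with "fx", "fy", "cx", "cy" (pixels), "R" (3x3) and "t" (3): a world point X has camera coordinates R X + t. Camera axes: x right, y down, z forward; pixel columns grow to the right and rows downward; lengths in m; the calibration is good to about 2 mm. A picture is of the moment at which its call begins: read the wrist's pose just before it. get_calibration takes no time and is no camera call; for the wrist camera it gives the pose at the moment of the call.
A pose or a line that the arm cannot do raises ctrl.PlanningError and nothing moves.
- ctrl.finish_job(): hands the job in; it is judged then, once.
Trained networks look in the newest picture that a camera, given by its name, has taken for a name from the list of things; names that differ only in an ending like _2 or _b are one class to them, and where a whole thing is asked for, a point or a joint stands for the part that bears it (a point fixed in the world has none). Each returns a list of dicts, best first, with "confidence" (0 to 1); they miss things now and then, are a little off and sometimes report something else, mostly with a low value. They report only what shows in the picture. A call takes as long as a camera call.
- ctrl.boxes_of(label, camera): "point" ([x, y, z] in m, in the coordinates of the camera as it stood for that picture, good to about 4 mm: the middle of the surface that is visible of it).
- ctrl.silhouettes(label, camera): "mask" (400x640 bool, what is visible of it).
- ctrl.mark_of(label, camera): "point" ([x, y, z] in m, in the coordinates of the camera as it stood for that picture, good to about 4 mm: a listed point, or the origin of a listed thing).
The state is a dict: "time": time; "joints": joint angles; "qd": joint speeds; "tau": joint torques, N m; "eef_pos": TCP position; "tcp_rot": TCP orientation; "contact_force": force on the tool from outside, world axes, zero at the start; "ft_torque": the same for the moment, N m; "grip_width": finger opening in m; "grasp_force": force on a finger pad.
Only numpy, scipy, OpenCV 4.12 (cv2) and the standard library are available. Lean on these libraries where they do the work, as an engineer would, in place of code of your own. Each camera call takes 0.05 s, during which the arm holds its last target. There are 200 camera calls.

## Task

Pack the kit for the next receiver into the grey carry tray: first lay the black rubber ring flat on the open floor between the two bins and stand the amber round-bottom flask upright on it; the green joint clip goes into the bare white bin and the amber glass stopper into the bin lined with blue foam, so that its ground joint is not chipped. The yellow clip, the blue plastic stopper and the cork ring on which the flask is waiting belong to another set-up: leave them where they are. Let go of everything and leave it at rest.

Things in the scene. Friction and masses are not known exactly. Their poses are not given: they have to be found in the camera images.
- kit_tray: grey carry tray, fixed, 126 (x) by 222 mm (y), walls 26 mm high, a grip lip 15 mm beyond each short end. Origin: centre of the underside; inner floor 3 mm above it. A bin stands at each end, its centre 71 mm from the tray's; between them is open floor 120 (x) by 84 mm (y), centred on the origin. About 0.1 m behind the tray stands tall equipment: a control unit under a blue lab jack and flask.
- bare_bin: white bin without lining, fixed in one end of the tray, 112 mm (its x) by 58 mm (its y) outside, walls 2.5 mm thick and 22 mm high, so 107 by 53 mm inside. Origin: centre of its underside, 3 mm above the table; its axes are parallel to the tray's; its bare inner floor is 2.5 mm above the origin.
- foam_bin: the same white bin with a sheet of blue foam on its floor, in the other end of the tray. Origin: centre of its underside, 3 mm above the table; axes parallel to the tray's; the firm top of the foam is 8.5 mm above the origin. Which end of the tray has the foam changes from start to start.
- rubber_ring: black rubber ring that carries a round flask, lying flat: 60 mm outside diameter, hole of 34 mm, 20 mm high, about 80 g. Origin: centre of the underside, z up. Can be gripped across its outside.
- amber_flask: amber glass round-bottom flask, 97 mm high, about 70 g: ball of 52 mm diameter, neck of 24 mm, ground joint of 28 mm diameter from 71 to 97 mm, the part to grip. Origin: lowest point of the ball, z along the neck. It starts upright in the cork ring, origin about 6 mm above the table; seated on the rubber ring its origin is 13 to 14 mm above the ring's underside.
- cork_ring: brown cork ring, 82 mm diameter, 22 mm high, loose, under the flask at the start. Origin: centre of the underside. Not in the kit: stays where it is. The loose things lie right of the tray: along the front of the table, and between the control unit and a second tall blue lab jack with flask, farther right; carry things along the front of the table, clear of both.
- green_clip: green plastic joint clip lying flat, an open ring 17 mm high with its opening to its own +x: solid to the grip as a block 30 mm along its x and 34 mm along its y. About 12 g. Origin: centre of the underside, z up.
- yellow_clip: yellow plastic joint clip of the same shape and size. Not part of the kit: stays where it is.
- amber_stopper: amber glass stopper standing on its head, 42 mm high: round head of 34 mm diameter up to 13 mm, narrow waist, then the ground cone of about 24 mm diameter from 18 to 42 mm, which is the part to grip. About 35 g. Origin: centre of the underside of the head, z up.
- blue_stopper: blue plastic stopper of the same shape and size, also standing on its head. Not part of the kit: stays where it is.

How it is judged:
By the outcome, as a careful person would: the job done as asked, in the order asked, and still so for the second after the job is handed in, with the robot touching nothing.
It also fails if it takes over 141 s, if anything falls off the work surface, if the arm or the gripper's body presses on something with over 40 N, if the wrist force passes 120 N, or if a joint passes its speed limit or range.

## Working session

There is one attempt and no reset: what is moved stays moved. The work goes in short steps, each a Python script; the robot and the scene stay as the last script left them, time stands still between calls to the robot, and variables do not carry over. Pictures are saved under pics/ and viewed, at most 14 in all, crops included, and the job is handed in when it is done.

```bash
mkdir -p pics; cat > h.py <<'E'
import numpy as np, cv2
from workcell import ctrl
def w(cal,p): return np.array(cal["R"]).T@(np.array(p)-np.array(cal["t"]))
def snap(cam,fn=None):
    cal=ctrl.get_calibration(cam); im,d=ctrl.grab_frame(cam)
    if fn: cv2.imwrite("pics/"+fn,cv2.cvtColor(im,cv2.COLOR_RGB2BGR))
    return cal,im,d
def pts(cal,d,m):
    v,u=np.nonzero(m&(d>0)); z=d[v,u]
    c=np.stack([(u-cal["cx"])/cal["fx"]*z,(v-cal["cy"])/cal["fy"]*z,z],1)
    return (c-np.array(cal["t"]))@np.array(cal["R"])
E
python3 - <<'E'
from h import *
np.set_printoptions(precision=4,suppress=True)
L="kit_tray bare_bin foam_bin rubber_ring amber_flask cork_ring green_clip yellow_clip amber_stopper blue_stopper".split()
for c in("top","scene"):
    cal,im,d=snap(c,c+"0.png"); print(c,w(cal,[0,0,0]))
    for l in L:
        for r in ctrl.mark_of(l,c)[:2]: print(l,"mark",w(cal,r["point"]),round(r["confidence"],2))
        for r in ctrl.silhouettes(l,c)[:1]:
            P=pts(cal,d,r["mask"]); v,u=np.nonzero(r["mask"])
            print("   mask n",len(P),"px",u.mean().round(),v.mean().round(),"lo",np.percentile(P,3,0),"hi",np.percentile(P,97,0),round(r["confidence"],2))
print(ctrl.sense()["time"])
E
```

```text
top [0.4406 0.015  1.093 ]
kit_tray mark [ 0.454   0.2868 -0.0019] 0.59
   mask n 2299 px 214.0 226.0 lo [0.3796 0.1695 0.0008] hi [0.5244 0.4031 0.0298] 0.9
bare_bin mark [0.4641 0.216  0.0057] 0.98
   mask n 945 px 240.0 222.0 lo [0.4098 0.1843 0.0032] hi [0.5167 0.2489 0.0281] 0.92
foam_bin mark [0.4385 0.3547 0.0005] 0.89
   mask n 916 px 189.0 230.0 lo [0.3872 0.3234 0.0086] hi [0.4916 0.3877 0.0272] 0.93
rubber_ring mark [0.4372 0.0149 0.0018] 0.49
rubber_ring mark [0.4627 0.2173 0.0021] 0.22
   mask n 249 px 312.0 232.0 lo [ 0.4128 -0.0081  0.0174] hi [0.4651 0.0419 0.0247] 0.69
amber_flask mark [ 0.4516 -0.2012  0.009 ] 0.65
   mask n 304 px 392.0 230.0 lo [ 0.4278 -0.2151  0.0145] hi [ 0.4707 -0.1771  0.1056] 0.75
cork_ring mark [ 0.4548 -0.2003  0.0075] 0.71
cork_ring mark [ 0.4492 -0.1997  0.0019] 0.7
   mask n 382 px 387.0 231.0 lo [ 0.4113 -0.2279  0.0075] hi [ 0.4852 -0.1609  0.0286] 0.7
green_clip mark [ 0.5625  0.0459 -0.0005] 0.54
   mask n 2472 px 214.0 226.0 lo [0.3774 0.1682 0.0006] hi [0.5254 0.4043 0.0298] 0.61
yellow_clip mark [ 0.5495 -0.0638  0.0023] 0.54
   
[... 636 characters left out ...]
0211] hi [ 0.464  -0.187   0.1042] 0.64
cork_ring mark [ 0.445  -0.1982  0.0001] 0.96
   mask n 524 px 335.0 278.0 lo [ 0.4079 -0.2389  0.0034] hi [ 0.4767 -0.1756  0.024 ] 0.87
green_clip mark [ 0.5612  0.0496 -0.0007] 0.63
yellow_clip mark [ 0.5452 -0.06    0.0042] 0.68
   mask n 123 px 340.0 230.0 lo [ 0.529  -0.0794 -0.0007] hi [ 0.5669 -0.043   0.0182] 0.44
amber_stopper mark [ 0.5603  0.0494 -0.0002] 0.73
amber_stopper mark [ 0.4388 -0.3131  0.0034] 0.58
   mask n 317 px 362.0 304.0 lo [ 0.4238 -0.3272  0.0047] hi [ 0.4484 -0.3023  0.0435] 0.74
blue_stopper mark [ 0.6695 -0.0624 -0.0003] 0.68
   mask n 98 px 380.0 215.0 lo [ 0.6509 -0.0861  0.0084] hi [ 0.6689 -0.0655  0.0431] 0.56
2.1
```

View pics/top0.png

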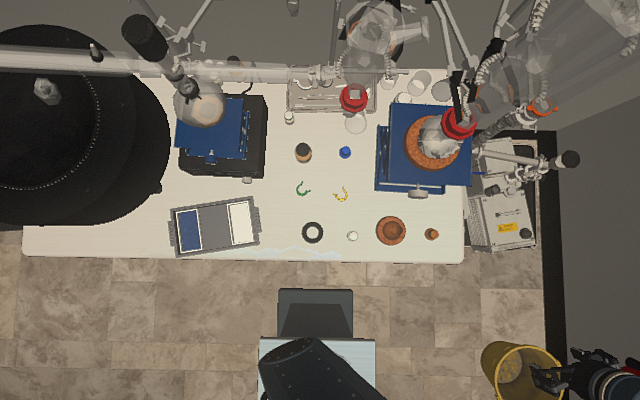

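View pics/scene0.png

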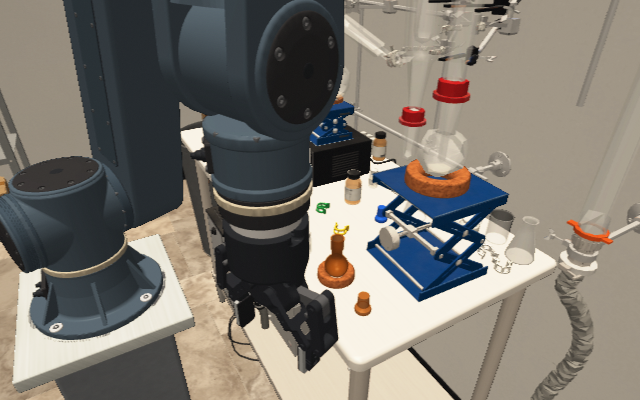

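The top view shows the tray at (214,226), with foam on the left (+y) and the bare bin on the right. It also shows the ring at (312,232), the flask at (391,230), the amber stopper at (431,234), the green clip at (302,188) and the yellow clip at (341,195). There is a small white lid at (352,236). The scene view agrees. Next I'll get wrist views over the tray and the ring.

```bash
cat >> h.py <<'E'
np.set_printoptions(precision=4,suppress=True)
def down(ang):  # jaw (tool y) axis along (cos ang, sin ang), tool z down
    y=np.array([np.cos(ang),np.sin(ang),0]); z=np.array([0,0,-1.]); return np.stack([np.cross(y,z),y,z],1)
E
python3 - <<'E'
from h import *
s=ctrl.sense(); print(s["tcp_rot"],ctrl.tip_extent,s["grip_width"])
for a in (0.18,0.18+np.pi): print(a,ctrl.solve_ik([0.44,0.015,0.2],down(a)),ctrl.solve_ik([0.45,0.286,0.2],down(a)))
a=min((0.18,0.18+np.pi),key=lambda a:abs(ctrl.solve_ik([0.45,0.286,0.2],down(a))[5]))
print("use",a)
ctrl.reach([0.42,-0.26,0.25],down(a)); cal,im,d=snap("wrist","w1.png"); print("cam",w(cal,[0,0,0]))
def rep(L):
    for l in L:
        for r in ctrl.mark_of(l,"wrist")[:2]: print(l,"mark",w(cal,r["point"]),round(r["confidence"],2))
        for r in ctrl.silhouettes(l,"wrist")[:1]:
            P=pts(cal,d,r["mask"]); v,u=np.nonzero(r["mask"])
            print("   mask n",len(P),"px",u.mean().round(),v.mean().round(),"lo",np.percentile(P,2,0),"hi",np.percentile(P,98,0),round(r["confidence"],2))
rep(["amber_flask","cork_ring","amber_stopper"])
ctrl.reach([0.43,0.0,0.25],down(a)); cal,im,d=snap("wrist","w2.png"); rep(["rubber_ring","green_clip","yellow_clip"])
ctrl.reach([0.43,0.286,0.25],down(a)); cal,im,d=snap("wrist","w3.png"); rep(["kit_tray","bare_bin","foam_bin"])
np.savez("tray.npz",d=d,R=cal["R"],t=cal["t"],k=[cal[x] for x in("fx","fy","cx","cy")])
print(ctrl.sense()["time"])
E
python3 -c "
import cv2,numpy as np
a=[cv2.resize(cv2.imread(f'pics/w{i}.png'),(400,250)) for i in(1,2,3)]
cv2.imwrite('pics/w123.png',np.vstack([np.hstack(a[:2]),np.hstack([a[2],a[2]*0])]))"
```

```text
[[ 0.936   0.3521 -0.    ]
 [ 0.3521 -0.936   0.0001]
 [ 0.     -0.0001 -1.    ]] 0.022 0.08555474062905478
0.18 [ 0.0341  0.1203 -0.3025  1.148   0.      1.4249] [ 0.5662  0.2752 -0.1012  1.1944  0.      1.957 ]
3.3215926535897933 [ 0.0341  0.1203 -0.3025  1.148   0.     -1.7167] [ 0.5662  0.2752 -0.1012  1.1944  0.     -1.1846]
use 3.3215926535897933
cam [ 0.4338 -0.337   0.3713]
amber_flask mark [ 0.4496 -0.197   0.0073] 0.94
   mask n 2274 px 287.0 227.0 lo [ 0.4292 -0.2233  0.0337] hi [ 0.4716 -0.1871  0.1045] 0.7
cork_ring mark [ 0.4456 -0.1959  0.0026] 0.59
   mask n 2022 px 294.0 203.0 lo [ 0.4133 -0.2384  0.0061] hi [ 0.4876 -0.1691  0.0239] 0.86
amber_stopper mark [ 0.4438 -0.311  -0.0013] 0.69
   mask n 780 px 314.0 116.0 lo [ 0.4281 -0.3256  0.0084] hi [ 0.4576 -0.296   0.0438] 0.88
rubber_ring mark [0.4382 0.0236 0.    ] 0.56
   mask n 1794 px 315.0 181.0 lo [ 0.413  -0.0103  0.0004] hi [0.4682 0.0453 0.022 ] 0.96
green_clip mark [0.5628 0.0503 0.0011] 0.93
   mask n 494 px 208.0 188.0 lo [0.5441 0.028  0.0009] hi [0.5812 0.0637 0.0185] 0.72
yellow_clip mark [ 0.5481 -0.0609  0.0029] 0.73
yellow_clip mark [0.5594 0.0493 0.0022] 0.5
   mask n 480 px 230.0 89.0 lo [ 0.5318 -0.0772  0.0008] hi [ 0.5684 -0.0393  0.0187] 0.96
kit_tray mark [0.4512 0.287  0.0014] 0.72
   mask n 15555 px 305.0 151.0 lo [0.3786 0.1669 0.0021] hi [0.5295 0.4057 0.0278] 0.58
bare_bin mark [0.4631 0.2184 0.0032] 0.95
bare_bin mark [0.4496 0.2889 0.003 ] 0.52
   mask n 7069 px 305.0 98.0 lo [0.4097 0.1848 0.0045] hi [0.5206 0.2514 0.0264] 0.84
foam_bin mark [0.4381 0.3595 0.0047] 0.74
   mask n 5209 px 307.0 225.0 lo [0.386  0.3223 0.0096] hi [0.4958 0.3914 0.0263] 0.6
8.5
```

View pics/w123.png

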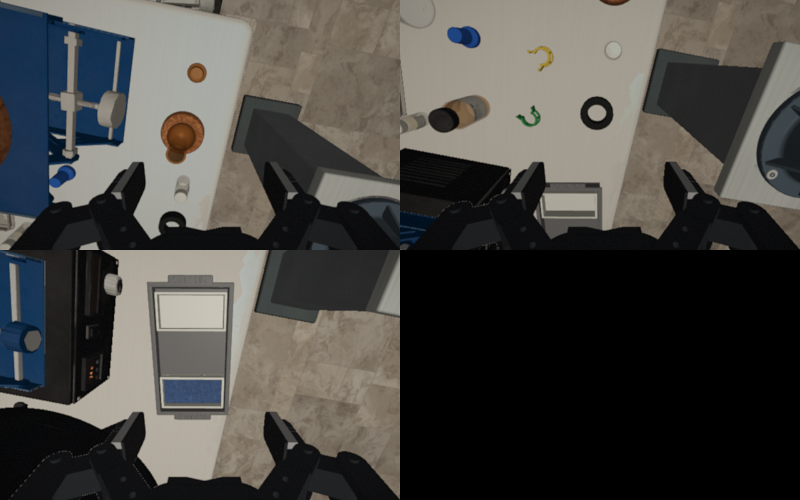

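The wrist views show the loose things and the tray clearly, and they match the top camera. Next I'll fit the tray and ring, then pick and place the ring.

```bash
cat >> h.py <<'E'
def mask(l,cam="wrist"):
    r=ctrl.silhouettes(l,cam); return r[0]["mask"] if r else None
def circ(P): c,r=cv2.minEnclosingCircle((P[:,:2]*1000).astype(np.float32)); return np.array(c)/1000,r
def hover(xy,a,z=0.25): ctrl.reach([*xy,z],down(a))
E
python3 - <<'E'
from h import *
f=np.load("tray.npz"); k=f["k"]; cal=dict(R=f["R"],t=f["t"],fx=k[0],fy=k[1],cx=k[2],cy=k[3])
P=pts(cal,f["d"],f["d"]>0); c0=np.array([.452,.287])
P=P[(P[:,2]>.018)&(P[:,2]<.035)&(np.linalg.norm(P[:,:2]-c0,axis=1)<.15)]
(cx,cy),sz,ang=cv2.minAreaRect((P[:,:2]*1000).astype(np.float32)); print("tray",cx,cy,sz,ang)
hover([.43,0.0],3.32); cal,im,d=snap("wrist")
m=mask("rubber_ring"); P=pts(cal,d,m); T=P[(P[:,2]>.015)&(P[:,2]<.026)]; print("ring",circ(T),np.median(T[:,2]),T.mean(0))
m=mask("green_clip"); P=pts(cal,d,m); T=P[(P[:,2]>.011)]; R=cv2.minAreaRect((T[:,:2]*1000).astype(np.float32)); print("clip",R,T.mean(0),np.median(T[:,2]))
v,u=np.nonzero(m); cv2.imwrite("pics/clip.png",cv2.resize(cv2.cvtColor(im[v.min()-15:v.max()+15,u.min()-15:u.max()+15],cv2.COLOR_RGB2BGR),None,fx=6,fy=6,interpolation=0))
print("px->world: right",np.array(cal["R"])[0],"down",np.array(cal["R"])[1],ctrl.sense()["time"])
np.save("clip.npy",T)
E
```

```text
tray 492.0013427734375 294.4228515625 (216.16940307617188, 250.94406127929688) 9.866734504699707
ring (array([0.441 , 0.0185]), 29.989784240722656) 0.020458642778112837 [0.4414 0.0173 0.0203]
clip ((560.6283569335938, 49.68449401855469), (36.991668701171875, 31.247243881225586), 41.44325637817383) [0.5599 0.0492 0.0162] 0.01664191171056414
px->world: right [-0.9842 -0.177  -0.0011] down [-0.1687  0.9365  0.3073] 9.75
```

View pics/clip.png

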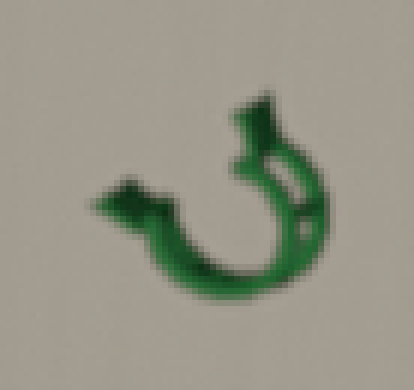

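The crop shows the green clip with its opening toward the upper left. In the world frame that is clip x at about −45°, which agrees with the rectangle fit. I'll refit the tray without the control unit, then move the ring.

```bash
python3 - <<'E'
from h import *
f=np.load("tray.npz"); k=f["k"]; cal=dict(R=f["R"],t=f["t"],fx=k[0],fy=k[1],cx=k[2],cy=k[3])
P=pts(cal,f["d"],f["d"]>0); c0=np.array([.452,.287]); a=.18; D=P[:,:2]-c0
U=D@[np.cos(a),np.sin(a)]; V=D@[-np.sin(a),np.cos(a)]
P=P[(P[:,2]>.015)&(P[:,2]<.032)&(abs(U)<.078)&(abs(V)<.14)]
(cx,cy),sz,ang=cv2.minAreaRect((P[:,:2]*1000).astype(np.float32)); print("tray",cx,cy,sz,ang)
ok=min(abs(min(sz)-126),9)<5 and 215<max(sz)<260
if ang>45: ang-=90
a=np.radians(ang); c=np.array([cx,cy])/1000; np.save("traypose.npy",[*c,a])
print(c,a,ok); 
if not ok: raise SystemExit
ja=np.pi+a; r=np.array([.441,.018])
ctrl.command_gripper(0.085,40)
hover(r,ja,.12); ctrl.move_l([*r,.024],max_speed=.08)
ctrl.command_gripper(0.03,40); s=ctrl.sense(); print("grip",s["grip_width"],s["grasp_force"])
ctrl.move_l([*r,.16]); print("lift",ctrl.sense()["grip_width"],ctrl.sense()["contact_force"])
hover(c,ja,.16); ctrl.move_l([*c,.05],max_speed=.1)
hit=ctrl.move_l([*c,.025],max_speed=.03,contact_N=4); s=ctrl.sense(); print("hit",hit,s["eef_pos"],s["contact_force"])
ctrl.command_gripper(0.072); ctrl.move_l([*c,.25])
# look
cal,im,d=snap("wrist","w4.png"); m=mask("rubber_ring")
if m is not None:
    P=pts(cal,d,m); T=P[(P[:,2]>.018)&(P[:,2]<.03)]; print("ring",circ(T),T.mean(0),np.median(T[:,2]))
print(ctrl.sense()["time"])
E
```

```text
tray 452.56536865234375 287.6210021972656 (136.49920654296875, 250.9969482421875) 10.017788887023926
[0.4526 0.2876] 0.17484339984826575 False
```

The length is 251 mm, which matches 222 + 2×15, and the centre agrees with the network marks. The extra width comes from stray points at the edges, so I'll use percentiles for x and go ahead.

```bash
python3 - <<'E'
from h import *
f=np.load("tray.npz"); k=f["k"]; cal=dict(R=f["R"],t=f["t"],fx=k[0],fy=k[1],cx=k[2],cy=k[3])
P=pts(cal,f["d"],f["d"]>0); x,y,a=np.load("traypose.npy"); ex=np.array([np.cos(a),np.sin(a)]); D=P[:,:2]-[x,y]
U=D@ex; V=D@[-ex[1],ex[0]]; z=P[:,2]
s=(z>.021)&(z<.032)&(abs(V)<.04)&(abs(U)<.08)   # the two long walls beside the open floor
lo,hi=np.percentile(U[s&(U<0)],[2,50,98]),np.percentile(U[s&(U>0)],[2,50,98]); print(lo,hi)
off=(lo[1]+hi[1])/2; print("off",off)
c=np.array([x,y])+off*ex if abs(off)<.004 else np.array([x,y]); np.save("traypose.npy",[*c,a]); print(c)
ja=np.pi+a; r=np.array([.441,.018])
ctrl.command_gripper(0.085,40)
hover(r,ja,.12); ctrl.move_l([*r,.024],max_speed=.08)
ctrl.command_gripper(0.03,40); s=ctrl.sense(); print("grip",s["grip_width"],s["grasp_force"])
ctrl.move_l([*r,.16]); print("lift",ctrl.sense()["grip_width"],ctrl.sense()["contact_force"])
hover(c,ja,.16); ctrl.move_l([*c,.05],max_speed=.1)
hit=ctrl.move_l([*c,.025],max_speed=.03,contact_N=4); s=ctrl.sense(); print("hit",hit,s["eef_pos"],s["contact_force"])
ctrl.command_gripper(0.072); ctrl.move_l([*c,.25])
cal,im,d=snap("wrist","w4.png"); m=mask("rubber_ring")
if m is not None:
    P=pts(cal,d,m); T=P[(P[:,2]>.018)&(P[:,2]<.03)]; print("ring",circ(T),T.mean(0),np.median(T[:,2]))
print(ctrl.sense()["time"])
E
```

```text
[-0.0676 -0.0635 -0.0599] [0.0597 0.063  0.0676]
off -0.0002577496622542877
[0.4523 0.2876]
grip 0.058629042908240156 40.128661575727165
lift 0.05878955167470446 [ 0.143   0.2901 -0.8616]
hit True [0.4521 0.2874 0.028 ] [-0.0552  0.338   5.2149]
ring (array([0.4524, 0.2879]), 29.717830657958984) [0.4522 0.2868 0.0233] 0.02341753976821789
18.3583
```

View pics/w4.png

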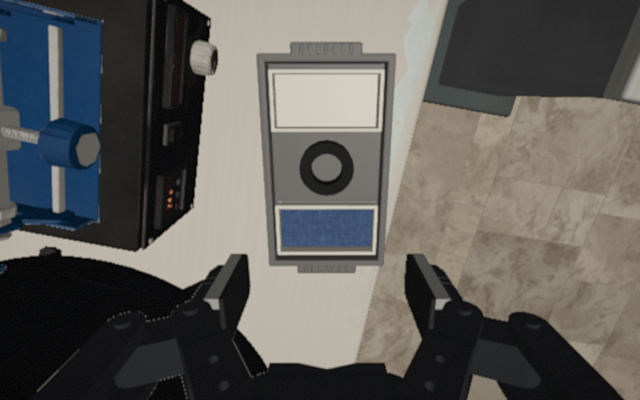

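The ring lies flat and centred at (326,167) in the picture, with its top at z = 23 mm. Next is the flask.

```bash
python3 - <<'E'
from h import *
x,y,a=np.load("traypose.npy"); ja=np.pi+a
hover([.41,.1],ja,.28); hover([.43,-.12],ja,.28); cal,im,d=snap("wrist","w5.png")
m=mask("amber_flask"); P=pts(cal,d,m); T=P[(P[:,2]>.097)&(P[:,2]<.11)]; c,r=circ(T); print("flask top",c,r,T.mean(0),len(T),np.median(T[:,2]))
B=P[(P[:,2]>.03)&(P[:,2]<.06)]; print("ball",B.mean(0))
mk=ctrl.mark_of("cork_ring","wrist"); print([w(cal,q["point"]) for q in mk[:1]])
m=mask("amber_stopper"); 
if m is not None: P=pts(cal,d,m); S=P[P[:,2]>.036]; print("stopper",circ(S),S.mean(0),np.median(S[:,2]))
print(ctrl.sense()["time"])
E
```

```text
flask top [ 0.4511 -0.1991] 14.942229270935059 [ 0.4513 -0.1995  0.1035] 411 0.10388136354800083
ball [ 0.4489 -0.1976  0.0461]
[]
20.2417
```

View pics/w5.png

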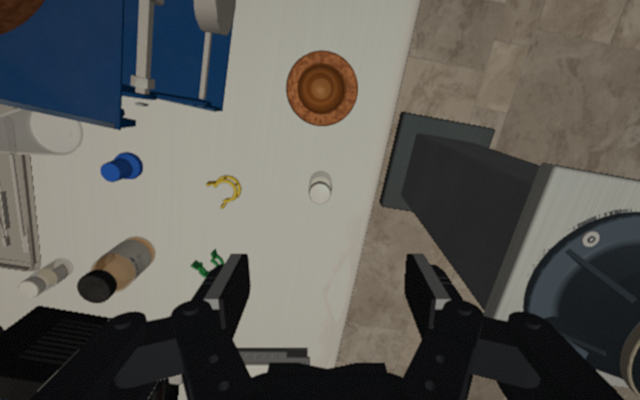

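The flask at (321,88) is seen almost from above, with its joint centre at (0.451, −0.199) and its top at 103.5 mm as expected. The knob and jack are well clear.

```bash
python3 - <<'E'
from h import *
x,y,a=np.load("traypose.npy"); ja=np.pi+a; f=np.array([.451,-.199]); g=np.array([.4524,.2878]); zp=.094
ctrl.command_gripper(0.055,30)
hover(f,ja,.20); ctrl.move_l([*f,zp],max_speed=.08)
ctrl.command_gripper(0.01,30); s=ctrl.sense(); print("grip",s["grip_width"],s["grasp_force"])
ctrl.move_l([*f,.27],max_speed=.12); s=ctrl.sense(); print("lift",s["grip_width"],s["contact_force"])
hover([.42,.0],ja,.27); hover([.42,.18],ja,.27); hover(g,ja,.20); 
ctrl.move_l([*g,.125],max_speed=.1)
hit=ctrl.move_l([*g,zp+.004],max_speed=.03,contact_N=3); s=ctrl.sense(); print("hit",hit,s["eef_pos"],s["contact_force"],s["time"])
E
```

```text
grip 0.026969461536826403 29.272305071353912
lift 0.027462896521224214 [-0.8701 -0.3084 -0.3951]
hit True [0.4524 0.2877 0.1046] [-0.7975 -0.4314  5.4344] 28.2583
```

Contact came at +10.6 mm against +10.5 expected, so the flask is seated. I'll release it and check.

```bash
python3 - <<'E'
from h import *
x,y,a=np.load("traypose.npy"); ja=np.pi+a; g=[.4524,.2878]
ctrl.command_gripper(0.055); ctrl.move_l([*g,.22],max_speed=.1); hover([.42,.2],ja,.30)
ctrl.sleep(.3); c2,im2,_=snap("top","t6.png"); cal,im,d=snap("wrist","w6.png")
m=mask("amber_flask")
if m is not None:
    P=pts(cal,d,m); T=P[P[:,2]>.105]; print("flask",circ(T),T.mean(0),np.median(T[:,2])); B=P[(P[:,2]>.04)&(P[:,2]<.07)]; print(B.mean(0))
hover([.42,.03],ja,.25); ctrl.sleep(.1)
# stopper / cork view
hover([.42,-.235],ja,.25); cal,im,d=snap("wrist")
m=mask("amber_stopper"); P=pts(cal,d,m); S=P[P[:,2]>.036]; print("stopper",circ(S),S.mean(0),np.median(S[:,2]))
H=P[(P[:,2]<.016)&(P[:,2]>.004)]; print("head",H.mean(0))
for r in ctrl.mark_of("cork_ring","wrist")[:1]: print("cork",w(cal,r["point"]))
print(ctrl.sense()["time"])
E
```

```text
flask (array([0.4529, 0.2866]), 15.548891067504883) [0.4524 0.2877 0.1122] 0.11369611936006688
[0.4511 0.2765 0.0573]
stopper (array([ 0.4425, -0.3108]), 11.236063003540039) [ 0.4426 -0.3108  0.0426] 0.04257847697695131
head [ 0.4422 -0.3112  0.0119]
cork [ 0.4464 -0.1958  0.0029]
32.9833
```

View pics/w6.png

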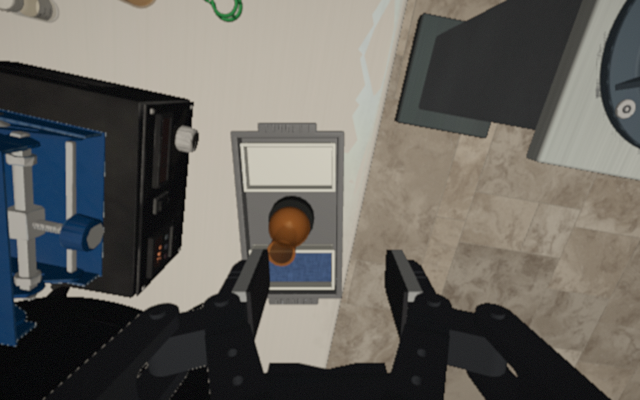

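The flask stands upright at (290,225), with its joint centre over the ring and its top at 113.7 mm. The cork ring has not moved. Next is the green clip.

```bash
python3 - <<'E'
from h import *
x,y,a=np.load("traypose.npy"); ja=np.pi+a; ey=np.array([-np.sin(a),np.cos(a)]); b=np.array([x,y])-.074*ey
k=np.array([.561,.0493]); jc=2.33
ctrl.command_gripper(0.06,25)
hover([.42,.0],ja,.22); hover([.46,.05],jc,.2); hover(k,jc,.12); ctrl.move_l([*k,.0235],max_speed=.08)
ctrl.command_gripper(0.01,25); s=ctrl.sense(); print("grip",s["grip_width"],s["grasp_force"])
ctrl.move_l([*k,.16]); s=ctrl.sense(); print("lift",s["grip_width"],s["grasp_force"])
ctrl.move_l([.43,.05,.17]); print("b",b)
hover(b,ja,.16); s=ctrl.sense(); print(s["grip_width"])
ctrl.move_l([*b,.06],max_speed=.1)
hit=ctrl.move_l([*b,.0265],max_speed=.03,contact_N=3); s=ctrl.sense(); print("hit",hit,s["eef_pos"],s["contact_force"],s["time"])
E
```

```text
grip 0.029302744439155405 25.79621136188507
lift 0.02917068438943029 25.16754984855652
b [0.4652 0.2147]
0.02933811342481384
hit True [0.465  0.2146 0.0292] [0.2539 0.6156 2.3889] 42.375
```

```bash
python3 - <<'E'
from h import *
x,y,a=np.load("traypose.npy"); ja=np.pi+a; ey=np.array([-np.sin(a),np.cos(a)]); b=np.array([x,y])-.074*ey
ctrl.command_gripper(0.045); ctrl.move_l([*b,.2],max_speed=.12); hover([.43,.22],ja,.28)
cal,im,d=snap("wrist","w7.png"); m=mask("green_clip")
if m is not None: P=pts(cal,d,m); print("clip",P.mean(0),np.percentile(P,[2,98],axis=0))
# stopper
s0=np.array([.4425,-.3108])
hover([.42,.0],a,.25); ctrl.command_gripper(0.05,30); hover(s0,a,.15); ctrl.move_l([*s0,.036],max_speed=.08)
ctrl.command_gripper(0.01,30); s=ctrl.sense(); print("grip",s["grip_width"],s["grasp_force"],s["joints"])
ctrl.move_l([*s0,.27]); s=ctrl.sense(); print("lift",s["grip_width"],s["grasp_force"],s["time"])
E
```

```text
clip [0.4653 0.2114 0.0186] [[0.4513 0.1993 0.0073]
 [0.4839 0.2316 0.0237]]
grip 0.022893658242527544 29.31895226240158 [-0.6123  0.4274 -0.3364  0.8063 -0.      0.7836]
lift 0.02267747627497607 29.377393126487732 52.1667
```

View pics/w7.png

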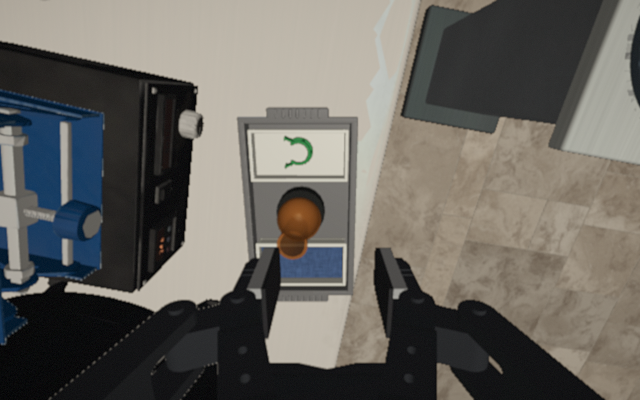

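The green clip lies in the bare bin at (300,150) and the flask stands undisturbed. The stopper is gripped. Before lowering, I'll check the height of the black disc left of the tray.

```bash
python3 - <<'E'
from h import *
cal,im,d=snap("top"); P=pts(cal,d,np.ones(d.shape,bool))
for yl in np.arange(.40,.56,.03):
    q=P[(P[:,1]>yl)&(P[:,1]<yl+.03)&(P[:,0]>.3)&(P[:,0]<.62)&(P[:,2]>.05)]
    print(round(yl,2),len(q), (q[:,0].min(),q[:,2].min(),q[:,2].max()) if len(q) else "")
E
```

```text
0.4 1622 (np.float64(0.5402025703842203), np.float64(0.08452028205374729), np.float64(0.30080416697088636))
0.43 1422 (np.float64(0.5033479939700995), np.float64(0.08634487537880374), np.float64(0.3008760917391385))
0.46 1655 (np.float64(0.47935940888583384), np.float64(0.08814905734057425), np.float64(0.3751555275543819))
0.49 2186 (np.float64(0.46304399849635947), np.float64(0.08618384807115563), np.float64(0.39996462510921893))
0.52 2084 (np.float64(0.45197766085559976), np.float64(0.08855411699907305), np.float64(0.40980523235600386))
0.55 1922 (np.float64(0.4452482549847429), np.float64(0.093355443666307), np.float64(0.41338649492456364))
```

The disc stays at x > 0.50 near the bin, which leaves enough room if I place the stopper slightly toward the robot.

```bash
python3 - <<'E'
from h import *
x,y,a=np.load("traypose.npy"); ex=np.array([np.cos(a),np.sin(a)]); ey=np.array([-ex[1],ex[0]]); b=np.array([x,y])+.075*ey-.01*ex; print(b)
hover([.42,.0],a,.27); hover([.39,.2],a,.27); hover(b,a,.24); s=ctrl.sense(); print(s["grip_width"],s["contact_force"])
h=ctrl.move_l([*b,.07],max_speed=.1,contact_N=12); print("early",h)
if not h:
    hit=ctrl.move_l([*b,.044],max_speed=.03,contact_N=3); s=ctrl.sense(); print("hit",hit,s["eef_pos"],s["contact_force"])
    if s["eef_pos"][2]<.05:
        ctrl.command_gripper(0.042); ctrl.move_l([*b,.24],max_speed=.12); hover([.40,.2],np.pi+a,.30)
        cal,im,d=snap("wrist","w8.png")
        for l in("amber_stopper","amber_flask","green_clip","rubber_ring"):
            m=mask(l)
            if m is not None: P=pts(cal,d,m); print(l,P.mean(0),np.percentile(P,[2,98],axis=0).ravel())
print(ctrl.sense()["time"])
E
```

```text
[0.4294 0.3597]
0.022811413235036066 [ 0.1093 -0.7624 -0.3066]
early False
hit True [0.4292 0.3596 0.0479] [-1.0461 -0.6111  6.281 ]
amber_stopper [0.4241 0.3515 0.0378] [0.4147 0.3429 0.0164 0.4344 0.3676 0.0552]
amber_flask [0.4517 0.2797 0.075 ] [0.429  0.2628 0.0409 0.4741 0.2996 0.1147]
green_clip [0.4649 0.2108 0.0175] [0.4508 0.1986 0.0065 0.4839 0.2321 0.0239]
rubber_ring [0.4476 0.268  0.0214] [0.4241 0.2583 0.0095 0.4776 0.2862 0.0252]
62.65
```

View pics/w8.png

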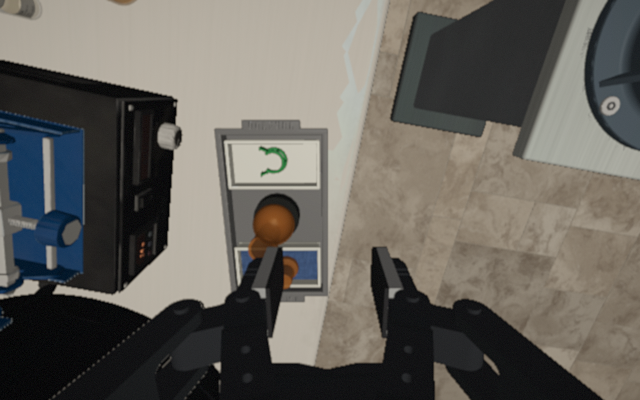

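The stopper stands in the foam bin, partly hidden at (290,270), with its top at about 54 mm. The flask and clip are unchanged. I'll do one last check of the things that had to stay, then hand in.

```bash
python3 - <<'E'
from h import *
hover([.3,-.35],3.3,.35); ctrl.sleep(.3)
cal,im,d=snap("top","t9.png")
for l in("cork_ring","yellow_clip","blue_stopper","amber_flask","amber_stopper","green_clip","rubber_ring"):
    for r in ctrl.mark_of(l,"top")[:2]: print(l,w(cal,r["point"]),round(r["confidence"],2))
print(ctrl.sense()["time"])
E
python3 -c "
import cv2;i=cv2.imread('pics/t9.png')[90:290,130:470];cv2.imwrite('pics/t9c.png',cv2.resize(i,None,fx=2.3,fy=2.3))"
```

```text
cork_ring [ 0.448  -0.2009 -0.0002] 0.73
yellow_clip [ 0.5484 -0.0653  0.0012] 0.63
blue_stopper [ 0.6705 -0.0733  0.0055] 0.5
amber_flask [0.4523 0.283  0.017 ] 0.87
amber_flask [0.4611 0.2156 0.0049] 0.27
amber_stopper [0.4288 0.3572 0.0141] 0.71
green_clip [0.4703 0.2119 0.0063] 0.57
rubber_ring [0.4531 0.2846 0.0045] 0.63
rubber_ring [0.4622 0.2186 0.0041] 0.54
65.3667
```

View pics/t9c.png

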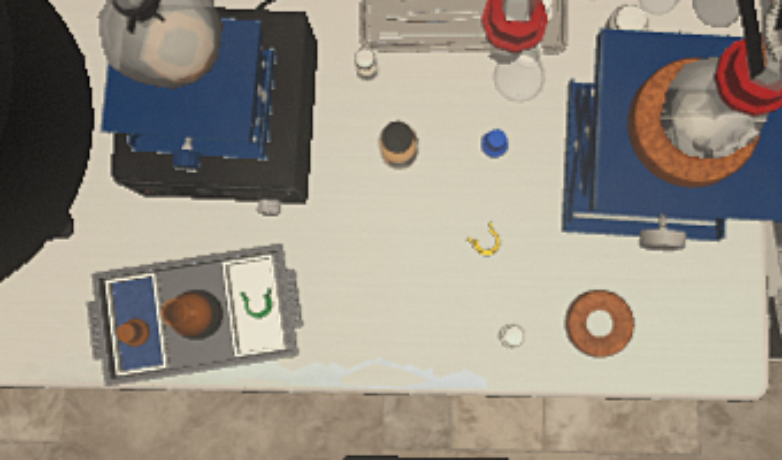

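The final top view shows everything in place: stopper at (130,332) on the foam, flask on the ring at (190,313), clip in the white bin at (257,303). The cork ring, yellow clip and blue stopper have not moved.

```bash
python3 -c "
from workcell import ctrl
print(ctrl.finish_job())"
```

```text
the job is handed in; nothing more can be done
None
```

The kit is packed as asked and handed in at about 65 s: flask upright on the ring between the bins, green clip in the bare bin, amber stopper on the foam, and the other set-up's things left where they were.

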